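Lay the cutting ruler flush along the picture panel's edge

ROBOT

A 6-joint arm with a two-finger parallel gripper is mounted at the origin on a cart in front of the work surface, level with it; the furniture and walls round the work are solid. World frame = base frame: x ahead of the robot, y to its left, z up, the work surface at z = 0. Lengths are in mm, angles in rad, forces in N, time in s.
With the tool pointing down it reaches from about 350 to 775 mm from the base axis. Payload 7.3 kg.
Tool frame: the origin (TCP) lies midway between the tips of the shut fingers; the grasp point (between the pads) lies 19 mm behind it; z points along the fingers, y is the line along which they close (so a half turn about z gives the same grasp; the last joint's range is limited). The gripper opens to 92 mm and grips with 3 to 60 N. Pads are 19 mm wide; open, the fingers measure 130 mm over their backs; the gripper's body (75 mm by 190 mm) begins 47 mm behind the grasp point.
Start: joints at [-1.394, 0.342, 1.524, -0, 1.275, -0.146], TCP at [166.565, -497.897, 226.741] pointing down, gripper open.
Joint ranges: [-2.53, 2.53], [-0.77, 2.02], [0.04, 2.7], [-1, 4.14], [0.28, 2.66], [-3.11, 3.11]. Speed limits (rad/s): [2.57, 2.57, 3.14, 3.14, 3.14, 3.14].

INTERFACE

Orientations are given as [roll, pitch, yaw] about the fixed x, y, z axes, in that order (R = Rz(yaw) Ry(pitch) Rx(roll)).
In Python, from plant import bot gives the robot as it stands.
- The arm moves only by the tool servo_tool, never from a script. Its argument "deltas" is a list of rows, each a list of 2 entries, a list of its own where there are three numbers: the shift along the tool's x, y, z in m, then the turn, a rotation vector about the tool's x, y, z in degrees. A call has 1 to 20 rows; each row shifts and turns the commanded pose from where the row before left it, along the tool's axes as they then stand; what a row does not reach is not made up. A row lasts 1/8 s, in which the tool goes at most 62.5 mm and 10.7 degrees, less where a joint would pass 70% of its speed; a pose out of reach is approached as far as the arm can. A call with a gripper value outside its range is refused whole. "fingers" is the opening, from 0 (shut) to 1 (fully open), set as the call begins (left out, the last holds). The fingers move at their own pace and stop on an object; the grip force is fixed at half the most. Time passes only in rows, so rows that do not move let the fingers close. It gives the time, the measured TCP pose, the force, the opening and the grip force at its end, in the units of the state.
- bot.get_obs(): the state, without advancing time (a new reading comes with each control period).
- bot.capture(name): name is "side" or "top" or "wrist"; returns the picture (480x640x3 uint8, red, green, blue); there is no depth.
- bot.camera_model(name): a dict with "mtx" (3x3 intrinsics, pixels), "xyz" and "rotation" of the camera in the world. Camera axes: x right, y down, z forward; pixel columns grow to the right and rows downward; lengths in mm; the calibration is good to about 2 mm. A picture is of the moment at which its call begins: read the wrist's pose just before it. camera_model takes no time and is no camera call; for the wrist camera it gives the pose at the moment of the call.
- bot.close_job(): hands the job in; it is judged then, once.
The state is a dict: "time": time; "joint_positions": joint angles; "dq": joint speeds; "tau": joint torques, N m; "tool_pos": TCP position; "tcp_rot": TCP orientation; "contact_force": force on the tool from outside, world axes, zero at the start; "moment": the same for the moment, N m; "grip_width": finger opening in mm; "finger_force": force on a finger pad.
Only numpy, scipy, OpenCV 4.12 (cv2) and the standard library are available. Lean on these libraries where they do the work, as an engineer would, in place of code of your own. Each camera call takes 0.05 s, during which the arm holds its last target. There are 200 camera calls.

TASK

Get the picture panel on the sloping cutting board ready for trimming: pick up the aluminium cutting ruler and lay it flat on the green mat just above the panel, its long edge flush against the panel's upper edge and reaching past both ends of that edge, then let go. Do it gently, so that the panel does not shift on the mat, and leave the other things on the desk where they are.

Things in the scene. Friction and masses are not known exactly. Their poses are not given: they have to be found in the camera images.
- ruler: aluminium cutting ruler, a flat bar 200 mm long, 50 wide, 5 thick, with a raised black grip along its middle: 110 mm long, 20 wide, its top 42 mm above the underside; about 0.22 kg. Origin: centre of the underside. y along its length, x across its width, z up out of the grip. Its two long edges are alike; either may be used
- panel_edge (a point): middle of the upper edge of the white picture panel (80 mm along the slope, 160 wide, 8 thick, blue and tan print) on the board, at mat level. Frame: x up the slope, away from the panel, y along the edge, z square off the mat. The panel clings to the mat but shifts along the slope if pushed harder than about 15 N. At least 85 mm of bare mat lies above the edge
- trim_board: cutting board with a green gridded mat, 220 mm along the slope, 260 mm wide, on a fixed stand; the mat slopes up by 28 degrees towards the board's +x, its low edge towards the robot. Origin: on the desk under the board's centre, where the mat surface is 74 mm up. x points to the high side, z up
- stapler: bystander: blue stapler, 137x34x46 mm, origin at the centre of its underside
- mug: bystander: orange mug, 81x113x101 mm, origin on its underside
- cream_jar: bystander: jar with white lid, 69 mm across, 60 mm tall, origin at the centre of its underside
- highlighter: bystander: yellow highlighter, 125x15x16 mm, origin at the centre of its underside

How it is judged:
By the outcome, as a careful person would: the job done as asked, in the order asked, and still so for the second after the job is handed in, with the robot touching nothing.
It also fails if it takes over 40 s, if anything falls off the work surface, if the arm or the gripper's body presses on something with over 40 N, if the wrist force passes 120 N, or if a joint passes its speed limit or range.

## Working session

There is one attempt and no reset: what is moved stays moved. The work goes in short steps, Python scripts to look and compute and a tool call to move; the robot and the scene stay as the last step left them, time stands still between calls to the robot, and variables do not carry over. Pictures are saved under pics/ and viewed, at most 10 in all, crops included, and the job is handed in when it is done.

Besides the shell and the picture viewer there is one more tool, called after "Emit:" in YAML: its name, and indented under it one key for each argument. servo_tool: Moves the arm, as the interface text tells. Its arguments: {"type":"object","properties":{"deltas":{"type":"array"},"fingers":{"type":"number"}},"required":["deltas"]}

```bash
mkdir -p pics; ls
python3 - <<'E'
from plant import bot
import cv2,numpy as np
for n in("top","side"):
    cv2.imwrite(f"pics/{n}0.png",bot.capture(n)[...,::-1])
    m=bot.camera_model(n);print(n,np.round(m["mtx"],1).tolist(),np.round(m["xyz"]),np.round(m["rotation"],3).tolist())
o=bot.get_obs();print(o["time"],o["tool_pos"],o["tcp_rot"],o["grip_width"])
E
```

```text
pics
top [[552.9, 0.0, 336.7], [0.0, 552.9, 239.7], [0.0, 0.0, 1.0]] [ 483.  -16. 1680.] [-3.074, 0.014, -1.596]
side [[612.5, 0.0, 330.3], [0.0, 612.5, 231.9], [0.0, 0.0, 1.0]] [  433. -1126.  1023.] [-2.271, 0.018, -0.17]
0.1 [ 166.49111549 -497.52882155  226.10290661] [-3.14023166e+00 -1.74655880e-04  3.22798584e-01] 91.69811078979923
```

View pics/top0.png

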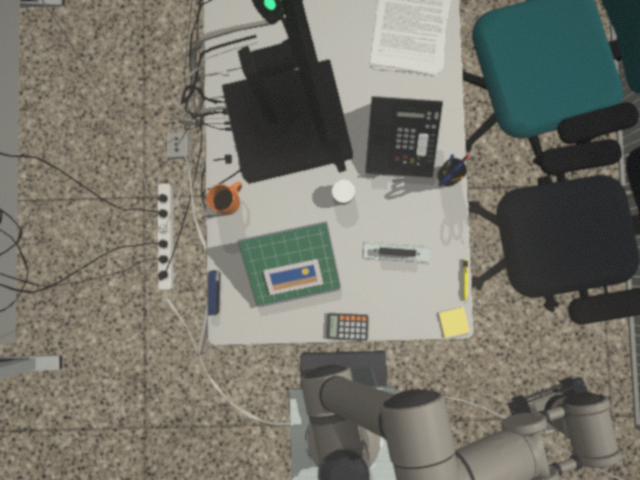

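View pics/side0.png

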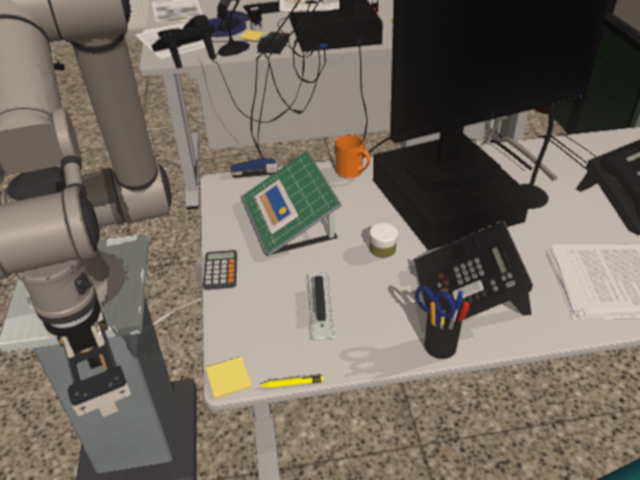

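The top view shows the ruler at about (397,252) with its length along the image columns, the panel at about (294,275) and the mat corners at (239,240), (327,224), (341,290) and (257,306). The side view shows the ruler's grip at about (319,297) and the panel at about (272,206).

```bash
cat > h.py <<'E'
import numpy as np,cv2
from scipy.spatial.transform import Rotation as R
def rot(rpy): return R.from_euler('xyz',rpy).as_matrix()
def ray(m,p):
    K=np.array(m["mtx"]);d=rot(m["rotation"])@np.linalg.inv(K)@np.r_[p,1.]
    return np.array(m["xyz"],float),d/np.linalg.norm(d)
def tri(*mp):
    A=np.zeros((3,3));b=np.zeros(3);L=[]
    for m,p in mp:
        o,d=ray(m,p);P=np.eye(3)-np.outer(d,d);A+=P;b+=P@o;L.append((o,P))
    x=np.linalg.solve(A,b);return x,max(np.linalg.norm(P@(x-o)) for o,P in L)
def onplane(m,p,n,c):
    o,d=ray(m,p);return o+d*((c-n@o)/(n@d))
def proj(m,X):
    v=np.array(m["mtx"])@rot(m["rotation"]).T@(np.array(X)-m["xyz"]);return v[:2]/v[2]
E
python3 - <<'E'
from h import *
from plant import bot
im={n:cv2.imread(f"pics/{n}0.png") for n in("top","side")};M={n:bot.camera_model(n) for n in im}
roi={"top":((370,245,425,260),(225,215,350,310)),"side":((305,265,335,340),(235,150,345,255))}
c={}
for n in im:
    (a,b,e,f),(A,B,E,F)=roi[n]
    g=im[n][b:f,a:e].max(2)<70
    k=max(cv2.findContours(g.astype(np.uint8),0,2)[0],key=cv2.contourArea)
    r=cv2.minAreaRect(k);bp=cv2.boxPoints(r)+[a,b];h=cv2.cvtColor(im[n][B:F,A:E],cv2.COLOR_BGR2HSV)
    gm=cv2.inRange(h,(60,80,30),(95,255,255));kk=max(cv2.findContours(gm,0,2)[0],key=cv2.contourArea)
    hull=cv2.convexHull(kk);q=cv2.approxPolyN(hull,4)[0] if hasattr(cv2,'approxPolyN') else cv2.boxPoints(cv2.minAreaRect(hull))
    inner=cv2.fillPoly(np.zeros_like(gm),[kk],1)*(gm==0)
    kp=max(cv2.findContours(inner.astype(np.uint8),0,2)[0],key=cv2.contourArea);qp=cv2.approxPolyN(kp,4)[0]
    c[n]=(np.array(r[0])+[a,b],bp,q+[A,B],qp+[A,B]);print(n,c[n][0],bp.round().tolist(),(q+[A,B]).tolist(),(qp+[A,B]).tolist())
print("grip",tri((M["top"],c["top"][0]),(M["side"],c["side"][0])))
o=bot.get_obs();w=bot.camera_model("wrist");T=rot(o["tcp_rot"])
print("cam in tool",T.T@(np.array(w["xyz"])-o["tool_pos"]),(T.T@rot(w["rotation"])).round(3),np.round(w["mtx"]))
E
```

```text
Traceback (most recent call last):
ValueError: max() iterable argument is empty
```

```bash
cat > m1.py <<'E'
from h import *
from plant import bot
im={n:cv2.imread(f"pics/{n}0.png") for n in("top","side")};M={n:bot.camera_model(n) for n in im}
roi={"top":((370,245,425,260),(225,215,350,310)),"side":((305,265,335,340),(235,150,345,255))}
c={}
def srt(q,n): # order TL,TR,BR,BL in image sense
    q=np.array(q,float).reshape(-1,2);a=np.arctan2(*(q-q.mean(0)).T[::-1]);return q[np.argsort(a)]
for n in im:
    (a,b,e,f),(A,B,E,F)=roi[n]
    s=im[n][b:f,a:e].max(2);g=(s<100).astype(np.uint8)
    k=max(cv2.findContours(g,0,2)[0],key=cv2.contourArea)
    r=cv2.minAreaRect(k);bp=cv2.boxPoints(r)+[a,b];h=cv2.cvtColor(im[n][B:F,A:E],cv2.COLOR_BGR2HSV)
    gm=cv2.inRange(h,(60,80,30),(95,255,255));gm=cv2.morphologyEx(gm,3,np.ones((3,3)));kk=max(cv2.findContours(gm,0,2)[0],key=cv2.contourArea)
    q=cv2.approxPolyN(cv2.convexHull(kk),4)
    inner=cv2.fillPoly(np.zeros_like(gm),[kk],1)*(gm==0)
    kp=max(cv2.findContours(inner.astype(np.uint8),0,2)[0],key=cv2.contourArea);qp=cv2.approxPolyN(kp,4)
    c[n]=(np.array(r[0])+[a,b],bp,srt(q,n)+[A,B],srt(qp,n)+[A,B]);print(n,s.min(),*[x.round().tolist() for x in c[n]])
print("grip",tri((M["top"],c["top"][0]),(M["side"],c["side"][0])))
o=bot.get_obs();w=bot.camera_model("wrist");T=rot(o["tcp_rot"])
print("cam in tool",T.T@(np.array(w["xyz"])-o["tool_pos"]),(T.T@rot(w["rotation"])).round(3),np.round(w["mtx"]))
E
python3 m1.py
```

```text
Traceback (most recent call last):
  File "m1.py", line 16, in <module>
    kp=max(cv2.findContours(inner.astype(np.uint8),0,2)[0],key=cv2.contourArea);qp=cv2.approxPolyN(kp,4)
ValueError: max() iterable argument is empty
```

```bash
sed -i 's/(60,80,30),(95,255,255)/(55,60,20),(95,255,255)/; s/inner=cv2.fillPoly(np.zeros_like(gm),\[kk\],1)\*(gm==0)/inner=cv2.fillPoly(np.zeros_like(gm),[cv2.convexHull(kk)],1)*(gm==0);inner=cv2.morphologyEx(inner.astype(np.uint8),2,np.ones((3,3)))/; s/np.ones((3,3)));kk/np.ones((3,3)));print(np.median(h.reshape(-1,3),0),gm.mean());kk/' m1.py; python3 m1.py
```

```text
[ 30.  18. 136.] 83.27494736842105
top 71 [397.0, 252.0] [[379.0, 254.0], [379.0, 248.0], [414.0, 250.0], [414.0, 257.0]] [[239.0, 242.0], [325.0, 223.0], [339.0, 287.0], [257.0, 304.0]] [[261.0, 269.0], [318.0, 256.0], [325.0, 285.0], [268.0, 296.0]]
[ 17.  50. 123.] 78.02337662337662
side 49 [319.0, 298.0] [[312.0, 276.0], [322.0, 276.0], [325.0, 320.0], [315.0, 321.0]] [[242.0, 194.0], [306.0, 150.0], [339.0, 203.0], [268.0, 252.0]] [[253.0, 196.0], [279.0, 177.0], [300.0, 216.0], [269.0, 237.0]]
grip (array([ 552.68283964, -174.38826824,   22.4228624 ]), np.float64(1.331002082433641))
cam in tool [ 7.28975069e+01 -7.97655338e-02 -1.57281232e+02] [[-0.    -0.963 -0.27 ]
 [ 1.    -0.     0.   ]
 [-0.    -0.27   0.963]] [[425.   0. 317.]
 [  0. 425. 238.]
 [  0.   0.   1.]]
```

```bash
cat >> m1.py <<'E'
for i,nm in((2,"mat"),(3,"panel")):
    for j in range(4): print(nm,j,*[np.round(v,1) for v in tri((M["top"],c["top"][i][j]),(M["side"],c["side"][i][(j+1)%4]))])
for n,(u,v) in(("top",((379,251),(414,253.5))),("side",((317,276),(320,320.5)))):
    print(n,[onplane(M[n],p,np.array([0,0,1]),40).round(1) for p in(u,v)])
E
python3 m1.py|tail -10
```

```text
mat 0 [590.4 278.3 126.1] 0.8
mat 1 [637.3  34.5 121.9] 0.0
mat 2 [4.54e+02 4.00e-01 2.38e+01] 0.2
mat 3 [407.8 245.7  28.3] 2.1
panel 0 [510.9 223.5  86. ] 1.8
panel 1 [544.7  58.6  77.1] 1.6
panel 2 [461.3  41.6  36.3] 0.1
panel 3 [434.  210.4  43.3] 0.6
top [array([ 557.9, -121. ,   40. ]), array([ 547.8, -224.3,   40. ])]
side [array([ 556.7, -121.5,   40. ]), array([ 542.2, -256.6,   40. ])]
```

Emit:
servo_tool:
  deltas:
    - [[0.039,-0.0155,0.003],[0,0,0]]
    - [[0.039,-0.0155,0.003],[0,0,0]]
    - [[0.039,-0.0155,0.003],[0,0,0]]
    - [[0.039,-0.0155,0.003],[0,0,0]]
    - [[0.039,-0.0155,0.003],[0,0,0]]
    - [[0.039,-0.0155,0.003],[0,0,0]]
    - [[0.039,-0.0155,0.003],[0,0,0]]
    - [[0.039,-0.0155,0.003],[0,0,0]]
    - [[0.039,-0.0155,0.003],[0,0,0]]
    - [[0.039,-0.0155,0.003],[0,0,0]]
    - [[0.039,-0.0155,0.003],[0,0,0]]
    - [[0.039,-0.0155,0.003],[0,0,0]]
    - [[0,0,0],[0,0,-9.4]]
    - [[0,0,0],[0,0,-9.4]]
    - [[0,0,0],[0,0,-9.4]]
    - [[0,0,0],[0,0,-9.4]]
    - [[0,0,0],[0,0,-9.4]]
    - [[0,0,0],[0,0,-9.4]]
    - [[0,0,0],[0,0,-9.4]]
    - [[0,0,0],[0,0,0]]
  fingers: 1

```text
time: 2.6
tool_pos: [551.2, -173.0, 190.3]
tcp_rot: [-3.141, -0.0, 1.47]
contact_force: [-0.5, 0.8, -0.7]
grip_width: 91.6
finger_force: 0.0
```

```bash
cat > snap.py <<'E'
import sys,json
from h import *
from plant import bot
n=sys.argv[1]
o=bot.get_obs();w=bot.camera_model("wrist");cv2.imwrite(f"pics/{n}.png",bot.capture("wrist")[...,::-1])
json.dump({"mtx":np.array(w["mtx"]).tolist(),"xyz":np.array(w["xyz"]).tolist(),"rotation":np.array(w["rotation"]).tolist(),"tool_pos":np.array(o["tool_pos"]).tolist(),"tcp_rot":np.array(o["tcp_rot"]).tolist()},open(f"{n}.json","w"))
print(o["time"],np.round(o["tool_pos"],1),np.round(np.degrees(o["tcp_rot"]),2),o["grip_width"],np.round(o["contact_force"],1))
E
python3 snap.py w1
```

```text
2.6 [ 551.2 -173.   190.3] [-1.7995e+02 -1.0000e-02  8.4210e+01] 91.60832694722535 [-0.5  0.8 -0.7]
```

View pics/w1.png

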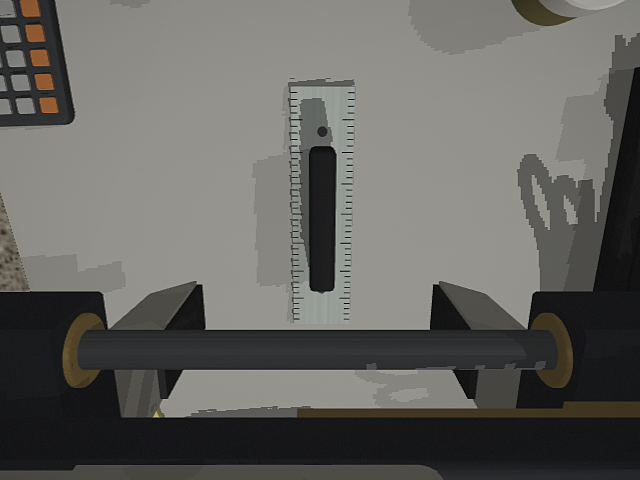

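The wrist view shows the ruler upright between the open fingers. Its grip runs from row 147 to 291 at columns 309–335, and its top end lies at about (290–354, 81).

```bash
cat > grip.py <<'E'
import sys,json
from h import *
def grip(n,roi):
    a,b,e,f=roi;im=cv2.imread(f"pics/{n}.png")[b:f,a:e]
    k=max(cv2.findContours((im.max(2)<48).astype(np.uint8),0,2)[0],key=cv2.contourArea)
    r=cv2.minAreaRect(k);B=cv2.boxPoints(r)+[a,b];B=B[np.argsort(B[:,1])]
    return B[:2].mean(0),B[2:].mean(0),r
if __name__=="__main__":
    n=sys.argv[1];w=json.load(open(n+".json"));p,q,r=grip(n,list(map(int,sys.argv[2:6])));print(p,q,r[1])
    P,Q=[onplane(w,x,np.array([0,0,1.]),41) for x in(p,q)];d=P-Q
    print(P.round(1),Q.round(1),"len",np.linalg.norm(d),"ctr",((P+Q)/2).round(1),"yaw",np.degrees(np.arctan2(-d[0],d[1])))
    T=rot(w["tcp_rot"]);print("ctr in tool",(T.T@((P+Q)/2-w["tool_pos"])).round(1))
    print("bar end", [onplane(w,x,np.array([0,0,1.]),5).round(1) for x in((290,82),(354,80),(294,322),(349,322))])
E
python3 grip.py w1 302 140 345 320
```

```text
[322. 146.] [322. 291.] (145.0, 26.0)
[ 560.2 -118.8   41. ] [ 549.4 -228.5   41. ] len 110.18684279348959 ctr [ 554.8 -173.7   41. ] yaw -5.628102583026631
ctr in tool [ -0.4   3.7 149.3]
bar end [array([540.8, -71.2,   5. ]), array([589.3, -74.7,   5. ]), array([ 520.7, -270.4,    5. ]), array([ 569.2, -275.4,    5. ])]
```

Emit:
servo_tool:
  deltas:
    - [[0,0.0037,0.03],[0,0,0]]
    - [[0,0,0.03],[0,0,0]]
    - [[0,0,0.02],[0,0,0]]
    - [[0,0,0],[0,0,0]]

```text
time: 3.15
tool_pos: [554.0, -173.0, 109.1]
tcp_rot: [-3.138, -0.001, 1.469]
contact_force: [-0.5, -0.3, -0.0]
grip_width: 91.8
finger_force: 0.0
```

```bash
python3 snap.py w2
python3 - <<'E'
import json
from h import *
from grip import grip
w1,w2=[json.load(open(f"w{i}.json")) for i in(1,2)]
a=grip("w1",(302,140,345,320));B=grip("w2",(290,60,350,325));print(a[:2],B)
for i in(0,1): print(tri((w1,a[i]),(w2,B[i])))
P,Q=[onplane(w2,x,np.array([0,0,1.]),41) for x in B[:2]];T=rot(w2["tcp_rot"]);print(P,Q,"ctr in tool",T.T@((P+Q)/2-w2["tool_pos"]))
E
```

```text
3.15 [ 554.  -173.   109.1] [-1.7979e+02 -7.0000e-02  8.4150e+01] 91.75520681051763 [-0.5 -0.3 -0. ]
(array([322., 146.]), array([322., 291.])) (array([318.49999619, 154.99999237]), array([318.49999619, 323.99993896]), ((28.499996185302734, 179.49996948242188), (34.99999237060547, 168.99996948242188), 0.0))
(array([ 560.18325772, -120.07100836,   19.20445607]), np.float64(0.11706285727997039))
(array([ 543.90366205, -289.21163796, -105.04391272]), np.float64(1.0595977704601285))
[ 560.26015191 -118.29784323   41.        ] [ 550.4136481  -214.91820215   41.        ] ctr in tool [ 6.37549552  0.8813504  68.13819351]
```

Emit:
servo_tool:
  deltas:
    - [[0,0.0008,0.03],[0,0,0]]
    - [[0,0,0.03],[0,0,0]]
    - [[0,0,0.02],[0,0,0]]
    - [[0,0,0.012],[0,0,0]]
    - [[0,0,0.006],[0,0,0]]
    - [[0,0,0],[0,0,0]]

```text
time: 3.95
tool_pos: [556.2, -173.7, 13.2]
tcp_rot: [3.141, 0.0, 1.471]
contact_force: [0.1, -0.2, 0.2]
grip_width: 91.9
finger_force: 0.0
```

Emit:
servo_tool:
  deltas:
    - [[0,0,0],[0,0,0]]
    - [[0,0,0],[0,0,0]]
    - [[0,0,0],[0,0,0]]
    - [[0,0,0],[0,0,0]]
    - [[0,0,0],[0,0,0]]
    - [[0,0,0],[0,0,0]]
  fingers: 0

```text
time: 4.7
tool_pos: [555.8, -173.5, 12.7]
tcp_rot: [-3.142, 0.0, 1.471]
contact_force: [-1.1, 0.0, -1.1]
grip_width: 36.7
finger_force: 0.0
```

Emit:
servo_tool:
  deltas:
    - [[0,0,0],[0,0,0]]
    - [[0,0,0],[0,0,0]]
    - [[0,0,0],[0,0,0]]
    - [[0,0,0],[0,0,0]]

```text
time: 5.2
tool_pos: [555.7, -173.5, 12.7]
tcp_rot: [-3.141, 0.0, 1.471]
contact_force: [-0.7, -0.5, 0.3]
grip_width: 19.6
finger_force: 30.0
```

Emit:
servo_tool:
  deltas:
    - [[0,0,-0.02],[0,0,0]]
    - [[0,0,-0.04],[0,0,0]]
    - [[0,0,-0.04],[0,0,0]]
    - [[0,0,-0.04],[0,0,0]]
    - [[0,0,-0.04],[0,0,0]]
    - [[0.025,-0.0045,0],[0,0,0]]
    - [[0.045,-0.0045,0],[0,0,0]]
    - [[0.045,-0.0045,0],[0,0,0]]
    - [[0.045,-0.0045,0],[0,0,0]]
    - [[0.045,-0.0045,0],[0,0,0]]
    - [[0.045,-0.0045,0],[0,0,0]]
    - [[0.042,-0.0045,0],[0,0,0]]
    - [[0.025,-0.0045,0],[0,0,0]]
    - [[0,0,0],[0,0,-8.25]]
    - [[0,0,0],[0,0,-8.25]]
    - [[0,0,0],[-7,0,0]]
    - [[0,0,0],[-7,0,0]]
    - [[0,0,0],[-7,0,0]]
    - [[0,0,0],[-7,0,0]]
    - [[0,0,0],[0,0,0]]

```text
time: 7.7
tool_pos: [548.9, 145.3, 191.3]
tcp_rot: [2.658, -0.0, 1.759]
contact_force: [0.0, -1.6, -1.8]
grip_width: 20.0
finger_force: 30.0
```

```bash
python3 snap.py w3
```

```text
7.7 [548.9 145.3 191.3] [ 1.5227e+02 -2.0000e-02  1.0080e+02] 19.9835811284562 [ 0.  -1.6 -1.8]
```

View pics/w3.png

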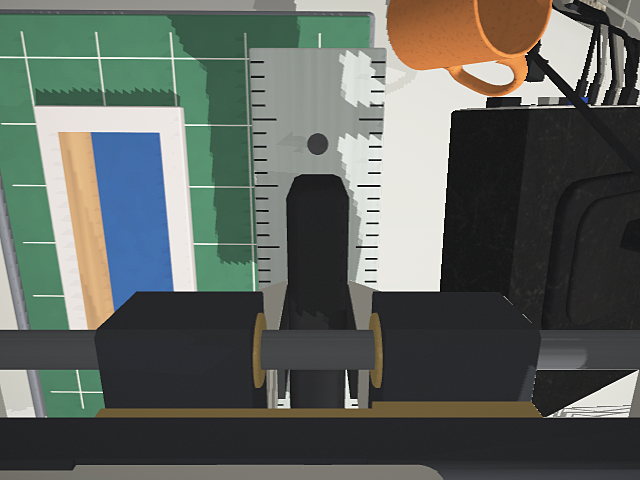

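The wrist view shows the held ruler, with its end at (249–386, 48). The panel's upper edge runs from (182,107) to (194,325), with bare mat between the two.

Emit:
servo_tool:
  deltas:
    - [[-0.02,0,0],[0,0,0]]
    - [[-0.025,0,0],[0,0,0]]
    - [[0,0,0],[0,0,0]]

```text
time: 8.12
tool_pos: [561.5, 100.2, 193.2]
tcp_rot: [2.653, -0.0, 1.757]
contact_force: [-0.1, -1.0, -1.8]
grip_width: 20.0
finger_force: 30.0
```

```bash
python3 snap.py w4
cat > edge.py <<'E'
import json
from h import *
def edges(n,rows,c0,c1):
    "right boundary (white->green) of the panel per row"
    im=cv2.imread(f"pics/{n}.png").astype(int);s=im[...,2]-im[...,1]
    out=[]
    for r in rows:
        L=s[r,c0:c1];i=[k for k in range(3,len(L)-3) if L[k-1]>-12>=L[k] and im[r,c0+k-3].min()>120]
        if i:
            k=i[-1];out.append((c0+k-1+(L[k-1]+12)/max(1,L[k-1]-L[k]),r))
    return np.array(out)
E
python3 - <<'E'
from edge import *
im=cv2.imread("pics/w3.png");print(im[200,170:205].tolist())
im=cv2.imread("pics/w4.png");print(im[200,165:205].tolist())
cv2.imwrite("pics/w4c.png",im[0:330,0:420])
E
```

```text
8.125 [561.5 100.2 193.2] [ 1.5202e+02 -1.0000e-02  1.0067e+02] 20.000564952842545 [-0.1 -1.  -1.8]
[[229, 233, 237], [230, 233, 238], [229, 233, 237], [229, 233, 238], [229, 233, 237], [229, 233, 237], [229, 233, 237], [229, 233, 237], [229, 233, 237], [230, 233, 238], [229, 233, 238], [230, 233, 238], [230, 233, 238], [229, 232, 238], [231, 234, 239], [237, 239, 243], [238, 240, 244], [215, 219, 226], [204, 209, 218], [200, 204, 214], [154, 172, 154], [103, 140, 75], [111, 146, 87], [115, 148, 89], [115, 148, 89], [116, 148, 89], [116, 149, 90], [115, 148, 89], [116, 148, 90], [115, 147, 89], [115, 148, 89], [115, 148, 89], [115, 148, 90], [116, 148, 89], [115, 148, 89]]
[[228, 231, 236], [228, 232, 236], [228, 232, 237], [228, 232, 237], [228, 232, 237], [228, 232, 237], [228, 232, 237], [228, 232, 237], [228, 231, 236], [229, 232, 237], [236, 238, 242], [240, 242, 245], [214, 218, 224], [204, 209, 217], [203, 207, 219], [183, 191, 196], [100, 137, 69], [110, 143, 84], [112, 145, 88], [111, 145, 87], [110, 144, 86], [111, 146, 87], [110, 144, 86], [112, 146, 87], [112, 146, 88], [111, 144, 86], [112, 143, 87], [111, 142, 86], [111, 143, 86], [110, 143, 86], [110, 142, 86], [110, 142, 87], [110, 143, 86], [112, 143, 87], [112, 142, 87], [111, 143, 87], [111, 143, 87], [112, 143, 87], [112, 143, 87], [111, 143, 87]]
```

View pics/w4c.png

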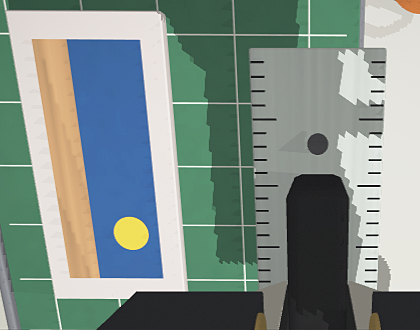

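The crop shows the panel's full length: upper edge base from about (165,14) to (187,297), left corner (8,12), and blue print corners (68,40), (140,40), (162,278). The ruler runs parallel to the grid.

```bash
cat > meas.py <<'E'
from edge import *
W={n:json.load(open(n+".json")) for n in("w3","w4")}
q={}
for n in W:
    im=cv2.imread(f"pics/{n}.png");h=cv2.cvtColor(im,cv2.COLOR_BGR2HSV)
    m=cv2.inRange(h,(100,110,60),(125,255,255));m[:,230:]=0
    k=max(cv2.findContours(m,0,2)[0],key=cv2.contourArea);p=cv2.approxPolyN(k,4).reshape(-1,2)
    q[n]=p[np.argsort(p[:,1])];e=edges(n,range(25 if n=="w4" else 120,285,5),130,215);q[n+"e"]=e
    f=np.polyfit(e[:,1],e[:,0],1);g=np.abs(np.polyval(f,e[:,1])-e[:,0]);print(n,q[n].tolist(),len(e),f,g.max())
def cor(n): p=q[n][:2];return p[np.argsort(p[:,0])]
for i in(0,1): print("blue",tri((W["w3"],cor("w3")[i]),(W["w4"],cor("w4")[i])))
T=rot(W["w4"]["tcp_rot"]);t=np.array(W["w4"]["tool_pos"])
# in w4 tool frame, mat = plane tool z = Z ; scale check by panel width
n=T[:,2]
for Z in(80,90,100,110):
    c=n@t+Z; A,B=[onplane(W["w4"],p,n,c-8) for p in((8,11),(42,299))];C,D=[onplane(W["w4"],p,n,c-8) for p in((8,11),(161,13))]
    print(Z,"width",np.linalg.norm(A-B),"height",np.linalg.norm(C-D))
    for v in("w3","w4"):
        P=np.array([(onplane(W[v],p,n,c)-t)@T for p in q[v+"e"]]);f=np.polyfit(P[:,0],P[:,1],1);print("  ",v,"edge y=%.4f*x+%.2f"%tuple(f),"deg",np.degrees(np.arctan(f[0])),P[:,0].min(),P[:,0].max())
E
python3 meas.py
```

```text
w3 [[91, 131], [159, 133], [173, 291], [114, 311]] 32 [7.38224476e-02 1.75036708e+02] 0.1491780092911199
w4 [[66, 39], [139, 40], [162, 277], [100, 277]] 51 [8.24909016e-02 1.63594059e+02] 0.6242775863907184
blue (array([466.0624494 , 197.28964403,  57.70943732]), np.float64(0.4231950792548918))
blue (array([498.63905189, 202.50120108,  78.17504517]), np.float64(0.2099199697276505))
80 width 152.11498551077733 height 74.41636653486385
   w3 edge y=0.0064*x+-77.70 deg 0.3662765987379329 27.000641967860258 119.10932864461147
   w4 edge y=0.0061*x+-77.86 deg 0.34793437934737603 -19.47656666986721 118.96180158286631
90 width 158.74808043168449 height 77.66135138127669
   w3 edge y=0.0064*x+-80.77 deg 0.36627659873795637 23.111036094946712 119.09650262039347
   w4 edge y=0.0061*x+-81.11 deg 0.3479343793473208 -23.369864965191745 120.90172849630477
100 width 165.38117535259167 height 80.90633622768938
   w3 edge y=0.0064*x+-83.83 deg 0.36627659873796015 19.2214302220332 119.08367659617544
   w4 edge y=0.0061*x+-84.36 deg 0.34793437934736265 -27.26316326051626 122.84165540974321
110 width 172.01427027349885 height 84.15132107410216
   w3 edge y=0.0064*x+-86.89 deg 0.36627659873792784 15.331824349119625 119.07085057195742
   w4 edge y=0.0061*x+-87.61 deg 0.34793437934733906 -31.1564615558408 124.78158232318165
```

Run:
```python
from edge import *
for n in("w3","w4"):
    w=json.load(open(n+".json"));T=rot(w["tcp_rot"]);t=np.array(w["tool_pos"]);nz=T[:,2]
    g=cv2.GaussianBlur(cv2.imread(f"pics/{n}.png"),(3,3),0).astype(int)
    print(g[100,242:260].tolist() if n=="w4" else "")
    sat=g.max(2)-g.min(2)
    P=[]
    for r in range(60,270,6):
        L=sat[r,235:280];k=[i for i in range(1,45) if L[i-1]>=25>L[i]]
        if k: P.append((235+k[-1],r))
    P=np.array(P,float);f=np.polyfit(P[:,1],P[:,0],1);res=np.abs(np.polyval(f,P[:,1])-P[:,0]);P=P[res<1.5]
    Q=np.array([(onplane(w,p,nz,nz@t+7.7)-t)@T for p in P]);print(n,len(P),np.polyfit(Q[:,0],Q[:,1],1),Q[:3],Q[-1])
    for p in((249,48),(386,48)): print((onplane(w,p,nz,nz@t+7.7)-t)@T)
```

```text
w3 32 [ 1.75250836e-03 -2.49692890e+01] [[ 91.424688   -24.86200799   7.7       ]
 [ 89.39184585 -24.95082836   7.7       ]
 [ 87.34435923 -24.67563701   7.7       ]] [ 15.67220187 -24.88946151   7.7       ]
[ 97.43722422 -24.59930404   7.7       ]
[97.43226605 24.48946622  7.7       ]
[[73, 93, 58], [73, 93, 57], [73, 94, 57], [73, 94, 57], [73, 93, 57], [73, 94, 57], [72, 93, 55], [74, 94, 59], [92, 105, 83], [119, 125, 118], [137, 141, 138], [142, 147, 143], [144, 148, 144], [145, 150, 145], [146, 153, 147], [148, 155, 148], [148, 154, 147], [147, 153, 147]]
w4 34 [ 5.72451440e-04 -2.49444412e+01] [[ 93.44067463 -24.77477951   7.7       ]
 [ 91.42224236 -24.86292228   7.7       ]
 [ 89.3893766  -24.95169535   7.7       ]] [ 15.66902886 -24.88858471   7.7       ]
[ 97.43484921 -24.60035819   7.7       ]
[97.4311158  24.48900495  7.7       ]
```

Emit:
servo_tool:
  deltas:
    - [[0.016,-0.017,0],[0,0,0.3]]
    - [[0.016,-0.017,0.01],[0,0,0]]
    - [[0.015,-0.016,0.02],[0,0,0]]
    - [[0,0,0.018],[0,0,0]]
    - [[0,0,0.01],[0,0,0]]
    - [[0,0,0.004],[0,0,0]]
    - [[0,0,0],[0,0,0]]
    - [[0,0,0],[0,0,0]]

```text
time: 9.18
tool_pos: [536.8, 144.8, 115.1]
tcp_rot: [2.652, -0.002, 1.754]
contact_force: [-0.3, 0.6, -1.9]
grip_width: 19.7
finger_force: 30.0
```

```bash
python3 snap.py w5
```

```text
9.175 [536.8 144.8 115.1] [ 1.5195e+02 -1.3000e-01  1.0052e+02] 19.691360915138784 [-0.3  0.6 -1.9]
```

View pics/w5.png

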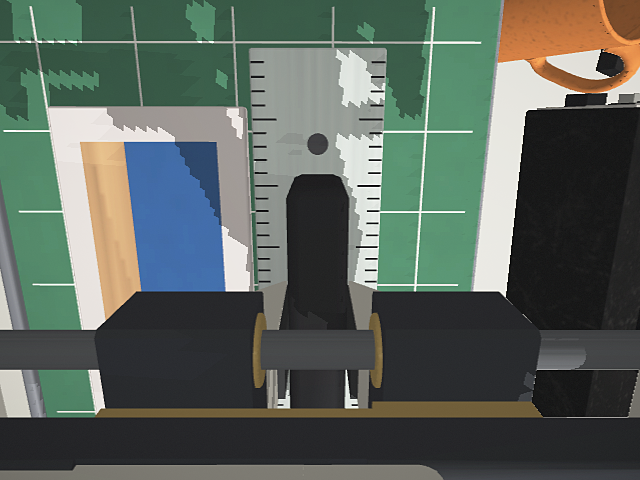

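The view shows the panel's upper edge at (246,107) to (254,290), just beside the ruler's left edge at (249,48) to (262,290). The ruler's end reaches past the panel's end.

Run:
```python
from edge import *
a=json.load(open("w4.json"));w=json.load(open("w5.json"));T=rot(w["tcp_rot"]);t=np.array(w["tool_pos"]);nz=T[:,2]
print("moved in tool4",rot(a["tcp_rot"]).T@(t-a["tool_pos"]))
im=cv2.imread("pics/w5.png")
for r in(115,150,210,250): print(r,im[r,238:264].tolist())
print(im[115,44:54].tolist())
im4=cv2.imread("pics/w4.png");print(im4[20,2:14].tolist(),im4[20,156:170].tolist())
print(im[100:114,150].tolist())
```

```text
moved in tool4 [ 48.43245204 -50.85508604  61.41040382]
115 [[128, 133, 139], [141, 145, 151], [147, 152, 158], [150, 155, 161], [146, 149, 155], [140, 143, 149], [128, 131, 135], [133, 135, 143], [171, 175, 182], [110, 126, 108], [67, 90, 49], [74, 95, 56], [77, 96, 63], [104, 113, 100], [139, 141, 141], [146, 152, 146], [148, 154, 148], [149, 155, 149], [151, 156, 149], [153, 158, 152], [152, 159, 152], [152, 158, 150], [151, 157, 150], [153, 160, 153], [153, 159, 153], [153, 159, 152]]
150 [[151, 154, 160], [151, 155, 161], [151, 155, 161], [152, 155, 161], [151, 155, 162], [150, 154, 161], [144, 147, 153], [133, 137, 142], [133, 137, 142], [179, 183, 193], [164, 167, 176], [63, 86, 43], [74, 95, 58], [72, 94, 55], [89, 104, 81], [136, 139, 138], [143, 149, 142], [150, 155, 151], [149, 153, 149], [151, 157, 151], [154, 160, 153], [153, 159, 153], [153, 159, 152], [153, 159, 152], [153, 159, 153], [153, 159, 152]]
210 [[151, 156, 162], [151, 156, 162], [150, 155, 161], [151, 156, 162], [151, 155, 161], [150, 156, 161], [150, 155, 161], [152, 157, 162], [148, 153, 159], [141, 144, 1
[... 781 characters left out ...]
[226, 229, 234], [225, 228, 234], [226, 228, 234]]
[[93, 121, 74], [95, 122, 75], [93, 122, 72], [88, 117, 64], [113, 132, 107], [190, 194, 205], [220, 223, 231], [212, 216, 222], [211, 215, 221], [211, 214, 221], [211, 215, 221], [211, 215, 221]] [[222, 225, 232], [222, 225, 232], [222, 225, 232], [225, 228, 234], [228, 232, 238], [181, 186, 195], [189, 194, 203], [187, 192, 200], [162, 164, 174], [185, 190, 199], [92, 122, 67], [97, 125, 74], [101, 130, 79], [96, 124, 77]]
[[71, 90, 56], [72, 90, 58], [71, 90, 57], [70, 89, 56], [68, 88, 53], [63, 82, 45], [119, 125, 125], [148, 152, 161], [147, 149, 156], [147, 151, 156], [147, 150, 157], [147, 150, 156], [148, 151, 157], [147, 150, 157]]
```

Run:
```python
from edge import *
w=json.load(open("w5.json"));T=rot(w["tcp_rot"]);t=np.array(w["tool_pos"])
n=T[:,2]
W={k:json.load(open(k+".json")) for k in("w3","w4")}
e5=np.array([(247.1,115),(248.6,150),(251.1,210),(252.6,250)])
for Z in(24,26,28,30,32,34):
    c=n@t+Z;out=[]
    for m,e in((W["w3"],edges("w3",range(120,285,5),130,215)),(W["w4"],edges("w4",range(25,285,5),130,215)),(w,e5)):
        P=np.array([(onplane(m,p,n,c)-t)@T for p in e]);f=np.polyfit(P[:,0],P[:,1],1);out.append((round(np.polyval(f,0),2),round(np.polyval(f,80),2)))
    A=(onplane(w,(150,106),n,c-8)-t)@T;print(Z,out,"end x",A[0].round(1), "h5",np.linalg.norm(onplane(w,(47,115),n,c-8)-onplane(w,(244.5,115),n,c-8)).round(1))
```

```text
24 [(np.float64(-28.24), np.float64(-27.99)), (np.float64(-28.51), np.float64(-28.29)), (np.float64(-29.07), np.float64(-28.89))] end x 77.8 h5 77.3
26 [(np.float64(-28.85), np.float64(-28.6)), (np.float64(-29.16), np.float64(-28.94)), (np.float64(-29.39), np.float64(-29.2))] end x 77.9 h5 78.2
28 [(np.float64(-29.46), np.float64(-29.22)), (np.float64(-29.81), np.float64(-29.59)), (np.float64(-29.7), np.float64(-29.52))] end x 78.0 h5 79.1
30 [(np.float64(-30.08), np.float64(-29.83)), (np.float64(-30.47), np.float64(-30.24)), (np.float64(-30.02), np.float64(-29.83))] end x 78.0 h5 80.0
32 [(np.float64(-30.69), np.float64(-30.45)), (np.float64(-31.12), np.float64(-30.9)), (np.float64(-30.33), np.float64(-30.15))] end x 78.1 h5 80.9
34 [(np.float64(-31.31), np.float64(-31.06)), (np.float64(-31.77), np.float64(-31.55)), (np.float64(-30.65), np.float64(-30.46))] end x 78.1 h5 81.8
```

Emit:
servo_tool:
  deltas:
    - [[0,0,0.005],[0,0,0]]
    - [[0,0,0.005],[0,0,0]]
    - [[0,0,0.002],[0,0,0]]
    - [[0,0,0.001],[0,0,0]]
    - [[0,0,0],[0,0,0]]

```text
time: 9.85
tool_pos: [543.8, 146.1, 106.9]
tcp_rot: [2.659, -0.003, 1.755]
contact_force: [0.4, -0.2, -1.3]
grip_width: 19.8
finger_force: 30.0
```

Emit:
servo_tool:
  deltas:
    - [[0,0,0.001],[0,0,0]]
    - [[0,0,0],[0,0,0]]

```text
time: 10.1
tool_pos: [544.5, 146.2, 106.4]
tcp_rot: [2.66, -0.003, 1.755]
contact_force: [-0.3, -1.1, -1.1]
grip_width: 20.0
finger_force: 30.0
```

Emit:
servo_tool:
  deltas:
    - [[0,0,0.001],[0,0,0]]
    - [[0,0,0],[0,0,0]]

```text
time: 10.35
tool_pos: [545.0, 146.3, 105.8]
tcp_rot: [2.66, -0.003, 1.755]
contact_force: [-0.2, 0.3, -2.0]
grip_width: 19.8
finger_force: 30.0
```

Emit:
servo_tool:
  deltas:
    - [[0,0,0],[0,0,0]]
    - [[0,0,0],[0,0,0]]
    - [[0,0,0],[0,0,0]]

```text
time: 10.72
tool_pos: [545.0, 146.3, 105.8]
tcp_rot: [2.66, -0.003, 1.755]
contact_force: [-0.1, -0.1, -2.1]
grip_width: 19.8
finger_force: 30.0
```

```bash
python3 snap.py w6
python3 - <<'E'
from edge import *
a=json.load(open("w5.json"));w=json.load(open("w6.json"));T=rot(w["tcp_rot"])
print("moved in tool5",rot(a["tcp_rot"]).T@(np.array(w["tool_pos"])-a["tool_pos"]))
im=cv2.imread("pics/w6.png");cv2.imwrite("pics/w6c.png",cv2.resize(im[40:300,150:410],None,fx=2,fy=2))
E
```

```text
10.725 [545.  146.3 105.8] [152.42  -0.19 100.56] 19.84763889338755 [-0.1 -0.1 -2.1]
moved in tool5 [-0.0302927   3.03909275 12.14458349]
```

View pics/w6c.png

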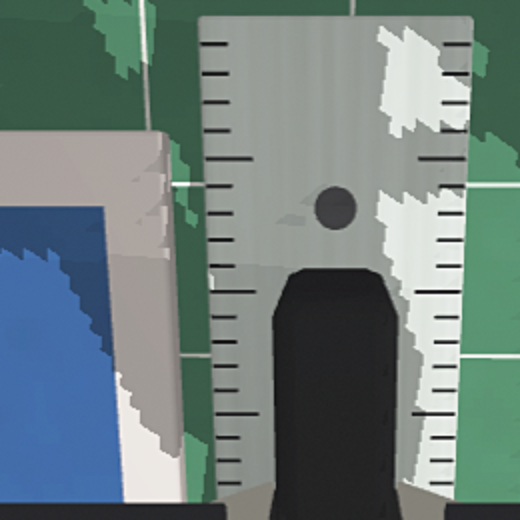

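The crop shows a green strip between the panel's edge (original about (236,107) to (242,285)) and the ruler's left edge (250,48) to (258,285). The two are nearly parallel.

Emit:
servo_tool:
  deltas:
    - [[0,0,0.001],[-0.4,-0.2,0]]
    - [[0,-0.002,0.001],[0,0,0]]
    - [[0,0,0],[0,0,0]]
    - [[0,0,0],[0,0,0]]

```text
time: 11.28
tool_pos: [545.4, 146.3, 106.6]
tcp_rot: [2.659, -0.001, 1.754]
contact_force: [0.4, -0.4, -2.1]
grip_width: 19.8
finger_force: 30.0
```

```bash
python3 snap.py w7
cat > gap.py <<'E'
import sys
from edge import *
k=sys.argv[1];a=json.load(open("w5.json"));w=json.load(open(k+".json"));T=rot(w["tcp_rot"]);t=np.array(w["tool_pos"])
d=rot(a["tcp_rot"]).T@(t-a["tool_pos"]);print("moved in tool5",d.round(2));Z=29-d[2];n=T[:,2];c=n@t+Z
e=edges(k,range(115,285,5),200,256);f=np.polyfit(e[:,1],e[:,0],1);e=e[np.abs(np.polyval(f,e[:,1])-e[:,0])<1.5]
P=np.array([(onplane(w,p,n,c)-t)@T for p in e]);f=np.polyfit(P[:,0],P[:,1],1)
print("Z",Z,len(e),"edge y0 %.2f, deg %.2f"%(f[1],np.degrees(f[0])),e[0],e[-1])
g=cv2.GaussianBlur(cv2.imread(f"pics/{k}.png"),(3,3),0).astype(int)
print([ (r,[int(c) for c in range(242,266) if (g[r,c-1].max()-g[r,c-1].min())>=25>(g[r,c].max()-g[r,c].min())]) for r in (60,80,140,230)])
E
python3 gap.py w7
```

```text
11.275 [545.4 146.3 106.6] [ 1.5236e+02 -5.0000e-02  1.0049e+02] 19.834667644358206 [ 0.4 -0.4 -2.1]
moved in tool5 [-0.14  3.74 11.66]
Z 17.34352468707727 32 edge y0 -33.74, deg 0.29 [232.89473684 115.        ] [240.76923077 280.        ]
[(60, [249]), (80, [249]), (140, [252]), (230, [255])]
```

```bash
python3 -c "
from plant import bot
o=bot.get_obs()
for k in('joint_positions','dq','tau','contact_force','moment','tool_pos'):print(k,[round(float(x),3) for x in o[k]])"
```

```text
joint_positions [0.105, 0.368, 2.011, 0.132, 0.283, -0.196]
dq [-0.0, -0.001, -0.001, -0.0, -0.001, -0.001]
tau [0.006, -39.287, -18.864, 0.187, -2.365, 0.035]
contact_force [-0.489, -0.029, -2.079]
moment [-0.058, 0.33, -0.03]
tool_pos [545.456, 146.244, 106.632]
```

Emit:
servo_tool:
  deltas:
    - [[0,0,-0.003],[1.2,0,0]]
    - [[0,0,0],[1.2,0,0]]
    - [[0,0,0],[0,0,0]]
    - [[0,0,0],[0,0,0]]

```text
time: 11.82
tool_pos: [544.0, 146.0, 109.1]
tcp_rot: [2.701, -0.001, 1.754]
contact_force: [-0.5, -0.4, -2.9]
grip_width: 19.7
finger_force: 30.0
```

```bash
python3 snap.py w8; python3 gap.py w8; python3 -c "
from plant import bot
print(bot.get_obs()['joint_positions'])"
```

```text
11.825 [544.  146.  109.1] [ 1.5476e+02 -5.0000e-02  1.0049e+02] 19.72961831665565 [-0.5 -0.4 -2.9]
moved in tool5 [-0.12  3.62  8.76]
Z 20.236248684318966 32 edge y0 -32.42, deg 0.23 [237.1147541 115.       ] [244.85714286 280.        ]
[(60, [249]), (80, [249]), (140, [252]), (230, [255])]
[ 0.10720812  0.3679134   1.97622438  0.0943984   0.35975126 -0.15656499]
```

Emit:
servo_tool:
  deltas:
    - [[0,-0.002,0.001],[0,0,0]]
    - [[0,-0.002,0.002],[0,0,0.2]]
    - [[0,-0.0015,0.001],[0,0,0]]
    - [[0,0,0],[0,0,0]]
    - [[0,0,0],[0,0,0]]

```text
time: 12.5
tool_pos: [540.9, 145.4, 103.4]
tcp_rot: [2.701, -0.002, 1.751]
contact_force: [0.4, 0.8, -2.4]
grip_width: 20.0
finger_force: 30.0
```

```bash
python3 snap.py w9; python3 gap.py w9; python3 -c "
from plant import bot
print(bot.get_obs()['joint_positions'])"
```

```text
12.5 [540.9 145.4 103.4] [ 1.5475e+02 -1.4000e-01  1.0030e+02] 19.98150604664207 [ 0.4  0.8 -2.4]
moved in tool5 [-0.16 -1.8  12.36]
Z 16.644299272612628 16 edge y0 -27.23, deg -0.01 [248.38636364 115.        ] [251.66666667 200.        ]
[(60, [249]), (80, [249]), (140, [252]), (230, [256])]
[ 0.10662805  0.37375801  1.99006173  0.10028983  0.33971206 -0.15984661]
```

Emit:
servo_tool:
  deltas:
    - [[0,0,0],[-0.9,0,0]]
    - [[0,-0.001,0],[-0.9,0,0]]
    - [[0,-0.001,0.001],[0,0,0]]
    - [[0,0,0.001],[0,0,0]]
    - [[0,0,0],[0,0,0]]
    - [[0,0,0],[0,0,0]]

```text
time: 13.3
tool_pos: [540.4, 145.3, 101.5]
tcp_rot: [2.671, -0.003, 1.751]
contact_force: [-0.2, -0.3, -1.0]
grip_width: 19.9
finger_force: 30.0
```

```bash
python3 snap.py w10; python3 gap.py w10; python3 -c "
from plant import bot
print(bot.get_obs()['joint_positions'])
import cv2
im=cv2.imread('pics/w10.png');cv2.imwrite('pics/w10c.png',cv2.resize(im[40:300,180:340],None,fx=2.2,fy=2.2))"
```

```text
13.3 [540.4 145.3 101.5] [ 1.5303e+02 -1.5000e-01  1.0031e+02] 19.861186460161544 [-0.2 -0.3 -1. ]
moved in tool5 [-0.2  -3.12 13.74]
Z 15.260731732116767 10 edge y0 -26.44, deg -0.17 [249.43243243 120.        ] [251.70833333 170.        ]
[(60, [249]), (80, [249]), (140, []), (230, [])]
[ 0.10485409  0.37218366  2.01931327  0.13035424  0.28297155 -0.19106693]
```

View pics/w10c.png

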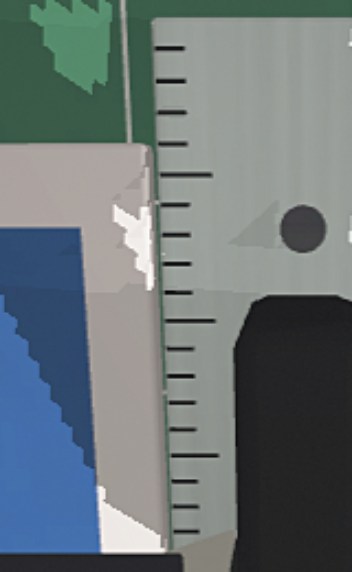

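The crop shows the ruler's left edge running parallel beside the panel's upper edge with a thin green line between, at crop (153,170)/(168,545). The ruler's end extends past the panel's end.

Emit:
servo_tool:
  deltas:
    - [[0,0,0],[1.0,0,0]]
    - [[0,0,0.001],[0,0,0]]
    - [[0,0,0],[0,0,0]]
    - [[0,0,0],[0,0,0]]

```text
time: 13.85
tool_pos: [540.6, 145.4, 100.5]
tcp_rot: [2.689, -0.003, 1.751]
contact_force: [-0.1, -0.0, -2.0]
grip_width: 19.8
finger_force: 30.0
```

Emit:
servo_tool:
  deltas:
    - [[0,0,0.0005],[0,0,0]]
    - [[0,0,0],[0,0,0]]
    - [[0,0,0],[0,0,0]]

```text
time: 14.22
tool_pos: [541.0, 145.4, 100.2]
tcp_rot: [2.688, -0.003, 1.751]
contact_force: [0.6, -0.4, -1.9]
grip_width: 19.9
finger_force: 30.0
```

Emit:
servo_tool:
  deltas:
    - [[0,0,0.0005],[0,0,0]]
    - [[0,0,0],[0,0,0]]
    - [[0,0,0],[0,0,0]]

```text
time: 14.6
tool_pos: [541.1, 145.5, 99.9]
tcp_rot: [2.688, -0.003, 1.751]
contact_force: [-4.6, 0.5, 3.6]
grip_width: 20.0
finger_force: 30.0
```

Emit:
servo_tool:
  deltas:
    - [[0,-0.0005,-0.0005],[0,0,0]]
    - [[0,0,0],[0,0,0]]
    - [[0,0,0],[0,0,0]]

```text
time: 14.98
tool_pos: [540.6, 145.3, 99.8]
tcp_rot: [2.689, -0.003, 1.751]
contact_force: [-0.6, -0.1, -1.7]
grip_width: 19.7
finger_force: 30.0
```

Emit:
servo_tool:
  deltas:
    - [[0,-0.0003,0],[0,0,0]]
    - [[0,0,0],[0,0,0]]
    - [[0,0,0],[0,0,0]]

```text
time: 15.35
tool_pos: [540.2, 145.3, 99.8]
tcp_rot: [2.689, -0.003, 1.751]
contact_force: [0.4, -0.1, -1.7]
grip_width: 20.0
finger_force: 30.0
```

```bash
python3 snap.py w11; python3 -c "
from plant import bot
o=bot.get_obs();print(o['joint_positions'],o['contact_force'],o['moment'])
import cv2
im=cv2.imread('pics/w11.png');[print(r,im[r,244:262].tolist()) for r in (115,170,270)]"
```

```text
15.35 [540.2 145.3  99.8] [ 1.5404e+02 -1.5000e-01  1.0031e+02] 19.99979452331459 [ 0.4 -0.1 -1.7]
[ 0.10576862  0.37757276  2.00619741  0.11495621  0.30789068 -0.17524187] [-1.62135071 -0.75174861 -1.71906338] [-0.12768652  0.28410587 -0.02030157]
115 [[160, 164, 171], [161, 164, 171], [166, 169, 176], [178, 183, 191], [186, 190, 199], [174, 179, 186], [163, 168, 175], [134, 138, 139], [132, 137, 131], [149, 154, 148], [149, 155, 150], [152, 156, 150], [154, 159, 152], [155, 161, 155], [154, 160, 154], [153, 160, 152], [154, 159, 153], [154, 160, 153]]
170 [[151, 154, 161], [150, 153, 160], [148, 152, 159], [147, 151, 157], [138, 143, 149], [164, 170, 179], [232, 236, 241], [203, 209, 221], [152, 156, 163], [118, 120, 122], [148, 153, 148], [149, 155, 150], [154, 161, 154], [158, 162, 156], [159, 165, 158], [160, 166, 158], [159, 165, 158], [160, 166, 159]]
270 [[150, 155, 160], [150, 154, 161], [150, 155, 161], [149, 154, 160], [150, 154, 160], [150, 155, 161], [151, 156, 161], [149, 155, 160], [150, 155, 161], [147, 152, 158], [144, 147, 153], [138, 140, 147], [126, 129, 134], [111, 115, 116], [63, 65, 61], [8, 6, 6], [9, 6, 7], [11, 8, 8]]
```

Emit:
servo_tool:
  deltas:
    - [[0,-0.0003,0],[0,0,0]]
    - [[0,0,0],[0,0,0]]
    - [[0,0,0],[0,0,0]]

```text
time: 15.78
tool_pos: [540.1, 145.3, 99.8]
tcp_rot: [2.688, -0.003, 1.751]
contact_force: [0.4, 0.6, -1.8]
grip_width: 19.6
finger_force: 30.0
```

Emit:
servo_tool:
  deltas:
    - [[0,-0.0003,0],[0,0,0]]
    - [[0,0,0],[0,0,0]]
    - [[0,0,0],[0,0,0]]

```text
time: 16.15
tool_pos: [540.1, 145.2, 99.8]
tcp_rot: [2.688, -0.002, 1.751]
contact_force: [2.1, 0.1, -2.4]
grip_width: 19.7
finger_force: 30.0
```

Emit:
servo_tool:
  deltas:
    - [[0,-0.0002,0],[0,0,0]]
    - [[0,0,0],[0,0,0]]
    - [[0,0,0],[0,0,0]]

```text
time: 16.52
tool_pos: [540.0, 145.2, 99.8]
tcp_rot: [2.687, -0.002, 1.751]
contact_force: [3.1, 1.4, -1.5]
grip_width: 19.5
finger_force: 30.0
```

Emit:
servo_tool:
  deltas:
    - [[0,0.0001,0.0004],[0,0,0]]
    - [[0,0,0],[0,0,0]]
    - [[0,0,0],[0,0,0]]

```text
time: 16.9
tool_pos: [540.1, 145.2, 99.5]
tcp_rot: [2.688, -0.002, 1.751]
contact_force: [3.0, 1.0, 0.7]
grip_width: 19.7
finger_force: 30.0
```

Emit:
servo_tool:
  deltas:
    - [[0,0,0],[0,0,0]]
    - [[0,0,0],[0,0,0]]
    - [[0,0,0],[0,0,0]]
    - [[0,0,0],[0,0,0]]
    - [[0,0,0],[0,0,0]]
    - [[0,0,0],[0,0,0]]
  fingers: 0.45

```text
time: 17.65
tool_pos: [539.8, 145.2, 99.1]
tcp_rot: [2.688, -0.003, 1.751]
contact_force: [0.6, 0.4, -0.2]
grip_width: 41.6
finger_force: 0.0
```

```bash
python3 snap.py w12; python3 -c "
import cv2
im=cv2.imread('pics/w12.png');cv2.imwrite('pics/w12c.png',cv2.resize(im[30:330,120:420],None,fx=2,fy=2))"
```

```text
17.65 [539.8 145.2  99.1] [ 1.5404e+02 -1.5000e-01  1.0031e+02] 41.55194674779835 [ 0.6  0.4 -0.2]
```

View pics/w12c.png

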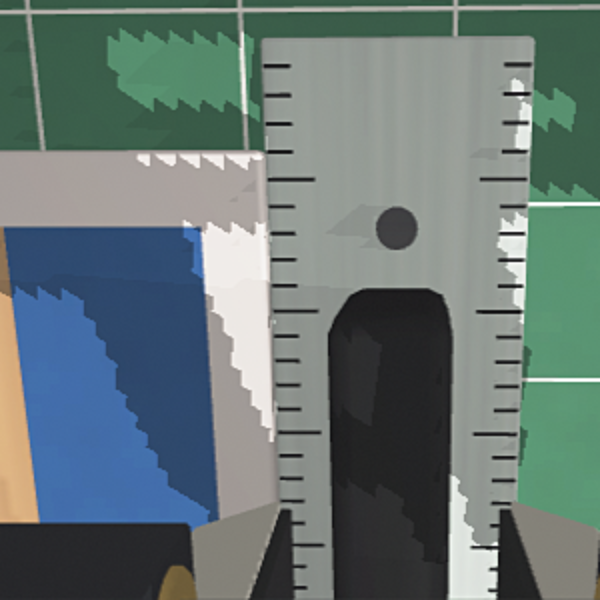

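The crop shows the ruler lying flush against the panel's upper edge, with no green showing between (crop (263,155) to (280,500)) and its end past the panel's end. The fingers are open on either side of the grip.

Emit:
servo_tool:
  deltas:
    - [[0,0,-0.005],[0,0,0]]
    - [[0,0,-0.015],[0,0,0]]
    - [[0,0,-0.025],[0,0,0]]
    - [[0,0,-0.025],[0,0,0]]
    - [[0,0,-0.025],[0,0,0]]
    - [[0,0,-0.025],[0,0,0]]
    - [[0,0,0],[0,0,0]]
    - [[0,0,0],[0,0,0]]

```text
time: 18.7
tool_pos: [488.0, 135.5, 206.9]
tcp_rot: [2.688, -0.003, 1.751]
contact_force: [0.0, -0.0, 0.6]
grip_width: 41.1
finger_force: 0.0
```

```bash
python3 snap.py w13
```

```text
18.7 [488.  135.5 206.9] [ 1.5403e+02 -1.4000e-01  1.0031e+02] 41.14467224252067 [ 0.  -0.   0.6]
```

View pics/w13.png

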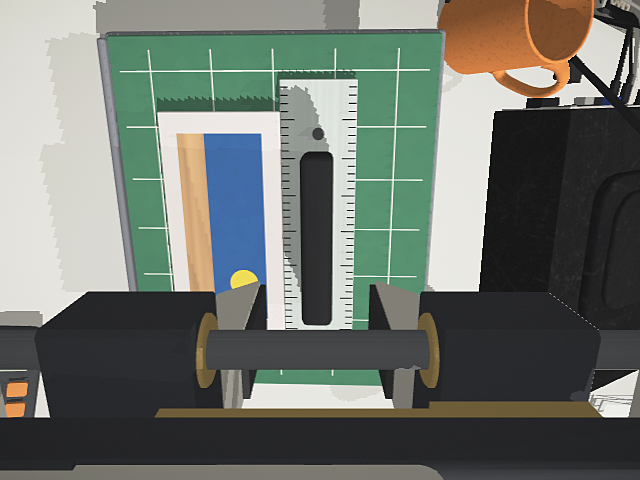

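The final view shows the ruler flat on the mat and flush with the panel's edge from (280,111) to (285,325), extending about 20 mm past the panel's visible end.

```bash
python3 -c "
from plant import bot
print(bot.close_job())"
```

```text
the job is handed in; nothing more can be done
None
```

The ruler lies flat on the mat, flush against the panel's upper edge, and I let go and handed the job in at about 19 s. It met the panel at only about 3 N, and the overhang at the panel's robot-right end is worked out from the lengths because the gripper hid that end in the last picture.

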